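Move the tape roll to the other fold-up hook

ROBOT

A 6-joint arm with a two-finger parallel gripper is mounted at the origin on a cart in front of the work surface, level with it; the furniture and walls round the work are solid. World frame = base frame: x ahead of the robot, y to its left, z up, the work surface at z = 0. Lengths are in m, angles in degrees, forces in N, time in s.
With the tool pointing down it reaches from about 0.3 to 0.85 m from the base axis. Payload 4.2 kg.
Tool frame: the origin (TCP) lies midway between the tips of the shut fingers; the grasp point (between the pads) lies bot.grip_depth behind it (bot.grip_depth is the distance from the TCP to the grasp point, in m); z points along the fingers, y is the line along which they close (so a half turn about z gives the same grasp; the last joint's range is limited). The gripper opens to 91 mm and grips with 3 to 60 N. Pads are 32 mm wide; open, the fingers measure 118 mm over their backs; the gripper's body (76 mm by 178 mm) begins 60 mm behind the grasp point.
Start: joints at [-71.734, 18.312, 89.639, -0, 72.044, -1.146], TCP at [0.191, -0.542, 0.214] pointing down, gripper open.
Joint ranges: [-177.97, 177.97], [-48.28, 115.42], [12.27, 149.76], [-77.06, 257.06], [2.81, 150.46], [-146.56, 146.56]. Speed limits (degrees/s): [147.25, 147.25, 180, 180, 180, 180].

INTERFACE

Orientations are given as [roll, pitch, yaw] about the fixed x, y, z axes, in that order (R = Rz(yaw) Ry(pitch) Rx(roll)).
In Python, from bench import bot, effector, planner, eyes gives the robot as it stands. Calls block until the motion is done:
- bot.move_to(position, orientation): joint-space move of the TCP to a pose.
- bot.line_to(position, rot=None, v=0.15, threshold=None): straight line of the TCP; rot=None keeps the orientation; v is the mean speed in m/s. With threshold (N) it stops when the force on the tool has changed by that much, and returns True; else False.
- bot.move_j(angles): joint-space move.
- effector.gripper_to(opening): finger opening in m; the grip force is fixed at half the most; returns when the fingers have stopped.
- bot.pause(seconds).
- planner.inverse_kinematics(position, orientation): joint angles nearest the present ones, or None.
- bot.state(): the state.
- eyes.snapshot(name): name is "side" or "top" or "wrist"; returns the picture (420x560x3 uint8, red, green, blue); there is no depth.
- eyes.camera_params(name): a dict with "K" (3x3 intrinsics, pixels), "rvec" (rotation vector, rad) and "tvec" (3), from world to camera coordinates, as OpenCV has them. Camera axes: x right, y down, z forward; pixel columns grow to the right and rows downward; lengths in m; the calibration is good to about 2 mm. A picture is of the moment at which its call begins: read the wrist's pose just before it. camera_params takes no time and is no camera call; for the wrist camera it gives the pose at the moment of the call.
A pose or a line that the arm cannot do raises bot.IKError and nothing moves.
- bot.close_job(): hands the job in, once; it reports no verdict.
The state is a dict: "time": time; "joint_positions": joint angles; "joint_vel": joint speeds; "joint_efforts": joint torques, N m; "position": TCP position; "ee_rot": TCP orientation; "ft_force": force on the tool from outside, world axes, zero at the start; "torque": the same for the moment, N m; "grip_width": finger opening in m.
Only numpy, scipy, OpenCV 4.12 (cv2) and the standard library are available. Lean on these libraries where they do the work, as an engineer would, in place of code of your own. Each camera call takes 0.05 s, during which the arm holds its last target. There are 200 camera calls.

TASK

The roll of masking tape hangs on the wrong hook post. Swing the folded hook arm of the other post all the way down, hang the roll over that arm between its collar and its knob end, then fold the emptied arm up flat against its own post. Do not drop the roll or lay it down, and leave the other things on the bench where they are.

Things in the scene. Friction and masses are not known exactly. Their poses are not given: they have to be found in the camera images.
- tape_center (a point): Centre of the hanging masking tape roll: beige, 100 outer diameter, 76 hole, 24 thick, 60 to 130 g. z axis: the roll's axis, along the hook arm into the board. It hangs parallel to the board, its inner wall on the bar, its centre about 31 below the bar's axis and its lowest point about 50 above the bench.
- old_arm_hinge (a point): Point on the hinge axis of the fold-up hook arm of the post on which the roll hangs at the start; fixed to the post. x axis: level, into the board; y along the hinge axis, to the left seen from the hook side; z up. It is 130 above the bench and 30 in front of the board's face. Steel cheeks round the hinge: 29 wide over both, ending 9 in front of it.
- new_arm_hinge (a point): Point on the hinge axis of the fold-up hook arm of the other post, whose arm is folded up at the start; fixed to the post. x axis: level, into the board; y along the hinge axis, to the left seen from the hook side; z up. It is 130 above the bench and 30 in front of the board's face. Steel cheeks round the hinge: 29 wide over both, ending 9 in front of it.
- old_arm_knob (a point): Centre of the knob (disc 26 diameter, 22 wide, flat faces to left and right) on the end of the hook arm of the post on which the roll hangs at the start, 100 from the hinge. The arm is a 13 mm round dark steel bar, its 24 mm collar 32 to 36 from the hinge. Folded up, the knob is 17 clear of the board, which rises 130 above it: a gripper must come tilted back from the board.
- new_arm_knob (a point): Centre of the knob (disc 26 diameter, 22 wide, flat faces to left and right) on the end of the hook arm of the other post, 100 from the hinge. The arm is a 13 mm round dark steel bar, its 24 mm collar 32 to 36 from the hinge. Folded up, the knob is 17 clear of the board, which rises 130 above it: a gripper must come tilted back from the board.
- old_arm (a joint): Hook arm angle, post on which the roll hangs at the start. 0: folded up, upright along the board. 1.5: fully down on its stop, pointing out from the board and rising 4 degrees. Stiff hinge that stays where left; 1.5 to 3 N at the knob turns it. Knob = hinge - 0.1*sin(angle)*x + 0.1*cos(angle)*z in the hinge point's axes.
- new_arm (a joint): Hook arm angle, other post. 0: folded up, upright along the board. 1.5: fully down on its stop, pointing out from the board and rising 4 degrees. Stiff hinge that stays where left; 1.5 to 3 N at the knob turns it. Knob = hinge - 0.1*sin(angle)*x + 0.1*cos(angle)*z in the hinge point's axes.
- new_arm_seat (a point): Where the roll's centre comes to when it hangs midway between collar and knob of the other post's arm, the arm being down: 62 in front of the hinge point and 27 below it. Fixed to the post; axes as at the hinge point.
- new_post: The other post, with its arm (which of the two stands left varies): plywood board 100 wide, 18 thick, 360 high, upright on a fixed foot 150 x 110 x 16 that reaches 30 in front of the board. Origin at bench height below the board's front face; x into the board, z up. Both posts are alike.
- tape: The masking tape roll, as tape_center but with its origin at the centre of the roll's face on the robot's side, 12 from its centre.
- tin_center (a point): Round screw tin, 74 diameter, 52 high, between the posts; bystander, point at its centre. Must stay where it is.
- small_roll_center (a point): Small roll of black electrical tape, 60 diameter, 18 high, lying in front of the posts; bystander, point at its centre. Must stay where it is.
- measure_center (a point): Tape measure, 36 x 98 x 64, to the left of the posts; bystander, point at its centre. Must stay where it is.
- pliers_center (a point): Pliers, 62 x 195 x 18, lying nearest the robot; bystander, point at its centre. Must stay where it is.

How it is judged (in metres and radians):
On the way, in this order (a step that is already met when the one before it is completed fails the run):
1. the other post's arm is swung fully down (value of joint new_arm above 1.4 rad and distance of tape_center from where it was at the start of the episode below 0.03 m), for 0.2 s.
2. the roll hangs on the other post's arm, let go (value of joint new_arm above 1.4 rad and x of tape_center in the frame of new_arm_seat between -0.03 and 0.03 m and y of tape_center in the frame of new_arm_seat between -0.012 and 0.012 m and z of tape_center in the frame of new_arm_seat between -0.012 and 0.012 m and angle between the z axis of tape_center and the x axis of new_arm_seat, either way round below 0.3 rad and contact force between tape and new_post above 0.25 N and contact force between tape and the fingers below 0.05 N), for 0.3 s.
3. the emptied arm is folded up flat, the roll still hanging (all of step 2 and value of joint old_arm below 0.1 rad), for 0.2 s.
At the end, for the whole second after the job is handed in: The emptied arm is folded up (within 0.1 rad of flat); the other arm is down (above 1.4 rad); the roll hangs on it at rest and let go, its centre within 30 mm along the bar, 12 mm sideways and 12 mm in height of the seat point, its axis within 0.3 rad of the post's x (all of step 3 and linear speed of tape below 0.03 m/s); the robot touches nothing.
It fails at once if the roll is dropped or laid on the bench (height (world z) of tape_center below 0.065 m).
It fails at once if the bystander tin is moved by more than 30 mm (distance of tin_center from where it was at the start of the episode above 0.03 m).
It fails at once if the bystander small_roll is moved by more than 30 mm (distance of small_roll_center from where it was at the start of the episode above 0.03 m).
It fails at once if the bystander measure is moved by more than 30 mm (distance of measure_center from where it was at the start of the episode above 0.03 m).
It fails at once if the bystander pliers is moved by more than 30 mm (distance of pliers_center from where it was at the start of the episode above 0.03 m).
It also fails if it takes over 72 s, if anything falls off the work surface, if the arm or the gripper's body presses on something with over 40 N, if the wrist force passes 120 N, or if a joint passes its speed limit or range.

## Working session

There is one attempt and no reset: what is moved stays moved. The work goes in short steps, each a Python script; the robot and the scene stay as the last script left them, time stands still between calls to the robot, and variables do not carry over. Pictures are saved under pics/ and viewed, on a budget of 10 in all, crops included, one or two more only if the job needs it, and the job is handed in when it is done.

```bash
ls; mkdir -p pics
python3 - <<'E'
from bench import bot, effector, planner, eyes
import cv2
for n in("side","top","wrist"):
    im=eyes.snapshot(n); cv2.imwrite(f"pics/{n}0.png",im[:,:,::-1])
    p=eyes.camera_params(n); print(n,p)
print(bot.state(), bot.grip_depth)
E
```

```text
pics
side {'K': array([[504.69433667,   0.        , 286.66416491],
       [  0.        , 504.69433667, 210.81645326],
       [  0.        ,   0.        ,   1.        ]]), 'rvec': array([ 0.40521075, -2.52989377,  1.54120863]), 'tvec': array([0.58527718, 0.20976029, 1.24274954])}
top {'K': array([[540.2530234 ,   0.        , 272.24288794],
       [  0.        , 540.2530234 , 211.63129589],
       [  0.        ,   0.        ,   1.        ]]), 'rvec': array([ 2.10298038, -2.15881202,  0.19172323]), 'tvec': array([0.0562727 , 0.60615127, 1.37194597])}
wrist {'K': array([[355.43919891,   0.        , 278.98620776],
       [  0.        , 355.43919891, 207.18956916],
       [  0.        ,   0.        ,   1.        ]]), 'rvec': array([-2.35664391,  1.66898339,  0.25347593]), 'tvec': array([-0.57435246, -0.03335714,  0.3924212 ])}
{'time': 0.15, 'joint_positions': array([-7.17332672e+01,  1.83438300e+01,  8.96897133e+01, -1.62675561e-03,
        7.20417312e+01, -1.14424520e+00]), 'joint_vel': array([-0.04259724, -0.13355259, -0.23458335,  0.02454189,  0.02903104,
        0.11632871]), 'joint_efforts': array([ 1.05132040e-03, -4.12770295e+01, -2.32154578e+01,  7.27969268e-02,
        4.34050674e-02, -8.81832352e-05]), 'position': array([ 0.19099112, -0.54196999,  0.21331167]), 'ee_rot': array([-1.79924710e+02,  4.33387281e-05,  1.94114806e+01]), 'ft_force': array([-0.31565857,  0.70244405,  0.34206727]), 'torque': array([ 0.04901687, -0.06207162, -0.0354462 ]), 'grip_width': 0.0912197484222025} 0.0188
```

View pics/side0.png

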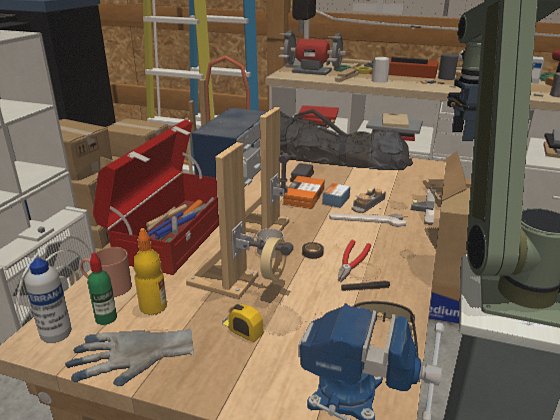

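View pics/top0.png

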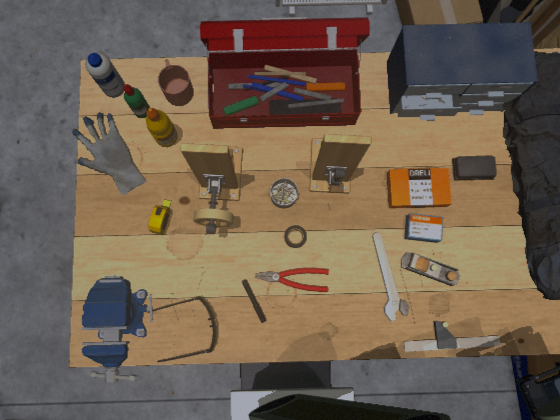

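The side view shows the roll on the near (left, +y) post at about (272,258), and the right post's arm folded near (283,165). In the top view the left post is at about (210,165), the right post at (342,155), the tin at (284,193) and the small roll at (295,237). I'll enlarge both views to measure.

Run:
```python
import cv2,numpy as np
t=cv2.imread("pics/top0.png");s=cv2.imread("pics/side0.png")
a=cv2.resize(t[125:245,170:380],None,fx=3.8,fy=3.8,interpolation=cv2.INTER_CUBIC) # 798x456
cv2.imwrite("pics/tc.png",a)
b=cv2.resize(s[100:300,180:330],None,fx=3,fy=3,interpolation=cv2.INTER_CUBIC)
cv2.imwrite("pics/sc.png",b)
```

```text
(no output)
```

View pics/tc.png

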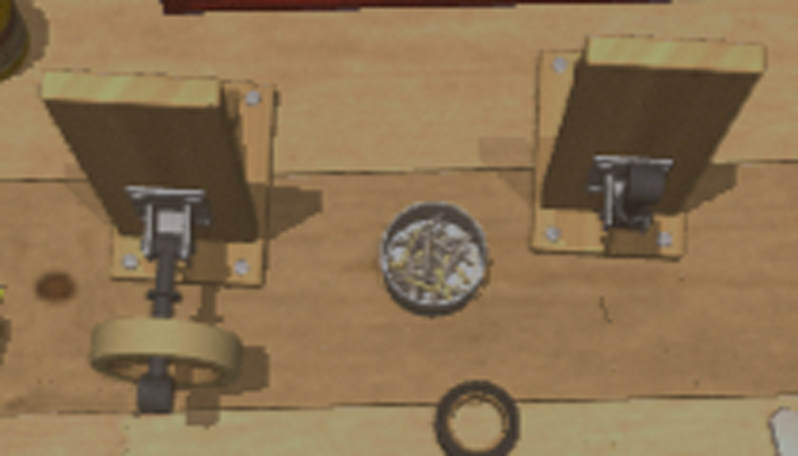

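View pics/sc.png

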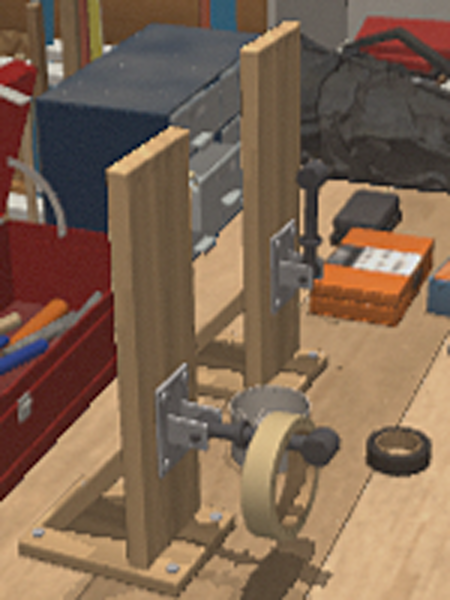

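The crops show the board and foot corners of both posts, the roll (top crop around (165,348)), the left knob (top (156,393), side (322,445)) and the folded right knob (top (647,185), side (313,173)). I'll fit the post poses to these points.

```bash
cat > fit.py <<'E'
import numpy as np,cv2
from scipy.optimize import least_squares
from bench import eyes
P={n:eyes.camera_params(n) for n in("side","top")}
def proj(n,X): return cv2.projectPoints(np.atleast_2d(np.array(X,float)),P[n]["rvec"],P[n]["tvec"],P[n]["K"],None)[0][:,0]
T=lambda c:((c[0]+.5)/3.8-.5+170,(c[1]+.5)/3.8-.5+125)
S=lambda c:((c[0]+.5)/3-.5+180,(c[1]+.5)/3-.5+100)
FLT,FRT,BLT,BRT=(0,.05,.36),(0,-.05,.36),(.018,.05,.36),(.018,-.05,.36)
ffl,ffr=(-.03,.055,.016),(-.03,-.055,.016)
obs={"L":[("top",FLT,(50,102)),("top",FRT,(220,107)),("top",BLT,(43,72)),("top",BRT,(218,80)),("top",ffl,(113,277)),("top",ffr,(262,284)),
 ("side",FLT,(130,174)),("side",FRT,(189,129)),("side",BLT,(108,170)),("side",BRT,(170,127)),("side",ffr,(235,517)),("side",ffl,(178,582)),("top",'k',(156,393)),("side",'k',(322,445))],
"R":[("top",FLT,(588,63)),("top",FRT,(762,72)),("top",BLT,(590,37)),("top",BRT,(765,46)),("top",ffl,(533,248)),("top",ffr,(681,257)),
 ("side",FLT,(262,47)),("side",FRT,(299,25)),("side",BLT,(241,43)),("side",BRT,(282,20)),("side",ffr,(327,355)),("top",'k',(647,185)),("side",'k',(313,173))]}
def W(p,l):
    c,s=np.cos(p[2]),np.sin(p[2]); return np.array([p[0]+c*l[0]-s*l[1],p[1]+s*l[0]+c*l[1],l[2]])
def knob(a): return (-.03-.1*np.sin(a),0,.13+.1*np.cos(a))
if __name__=="__main__":
  for k,a in(("L",1.5),("R",0.)):
    def f(p): return np.concatenate([proj(n,W(p,knob(a) if X=='k' else X))[0]-(T if n=="top" else S)(c) for n,X,c in obs[k]])
    r=least_squares(f,[.8,0.,0.],loss="soft_l1",f_scale=1); 
    print(k,r.x,np.degrees(r.x[2]));print(f(r.x).reshape(-1,2).round(1).tolist())
    print("hinge",W(r.x,(-.03,0,.13)),"knob",W(r.x,knob(a)))
  # knob triangulation; small things
  for k,t,s in(("Lknob",(156,393),(322,445)),("Rknob",(647,185),(313,173)),("tin",(435,262),(268,410)),("small",(477,421),(398,452))):
    g=lambda X:np.concatenate([proj("top",X)[0]-T(t),proj("side",X)[0]-S(s)])
    r=least_squares(g,[.7,0,.1]);print(k,r.x,r.fun.round(1))
E
python3 fit.py
```

```text
L [ 0.68342248  0.18228492 -0.06692033] -3.8342522220653588
[[-2.5, -0.1], [0.2, 0.4], [-0.1, -0.5], [1.2, -0.7], [-0.7, 0.4], [0.5, 0.2], [-0.7, 0.0], [0.6, 0.2], [-0.9, 0.1], [-0.2, -0.2], [0.4, -1.2], [0.3, 1.1], [1.2, 0.5], [0.1, 0.9]]
hinge [0.65348963 0.18429103 0.13      ] knob [0.55396341 0.19096132 0.13707372]
R [ 0.69566647 -0.12059714 -0.06294062] -3.6062319663840277
[[-0.5, 1.0], [1.1, 0.3], [-0.8, -0.3], [0.4, -1.0], [-0.1, 0.9], [1.3, -0.0], [-1.1, 1.8], [0.9, -0.6], [-0.3, 2.4], [0.6, 0.4], [0.6, -0.5], [-0.2, -1.2], [-0.8, 1.4]]
hinge [ 0.66572588 -0.11871017  0.13      ] knob [ 0.66572588 -0.11871017  0.23      ]
Lknob [0.55413697 0.19322042 0.14094951] [ 0.1  0.3 -0.2 -0.1]
Rknob [ 0.66234407 -0.11819583  0.23456023] [-0.1 -0.3  0.3  0.1]
tin [0.65985054 0.00824104 0.04860062] [-0.3 -1.3  1.4  0.3]
small [ 0.54743432 -0.02010799  0.01044196] [ 0.1  0.3 -0.3 -0.1]
```

```bash
cat > h.py <<'E'
import numpy as np
from scipy.spatial.transform import Rotation as Rn
from bench import bot, effector, planner, eyes
import cv2
G=bot.grip_depth
POST={"L":[.68342,.18229,-.0669],"R":[.69567,-.12060,-.0629]}
def W(k,l):
    x,y,t=POST[k]; c,s=np.cos(t),np.sin(t); return np.array([x+c*l[0]-s*l[1],y+s*l[0]+c*l[1],l[2]])
def rot(k,e,flip=1):   # tool z: into board, e deg below level; closing axis level
    t=POST[k][2]; e=np.radians(e)
    z=np.array([np.cos(t)*np.cos(e),np.sin(t)*np.cos(e),-np.sin(e)]); y=flip*np.array([-np.sin(t),np.cos(t),0])
    M=np.c_[np.cross(y,z),y,z]; return Rn.from_matrix(M).as_euler('xyz',degrees=True),z
def pose(k,l,e,flip=1,d=0.):  # grasp point at local l, advanced d along the tool
    r,z=rot(k,e,flip); return W(k,l)+z*(G+d),r
def knob(a): return np.array([-.03-.1*np.sin(a),0,.13+.1*np.cos(a)])
def rep(s=""):
    q=bot.state(); print(s,"t",round(q["time"],2),"p",q["position"].round(4),"F",q["ft_force"].round(1),"w",round(q["grip_width"],4),flush=True)
def snap(n,f):
    im=eyes.snapshot(n); cv2.imwrite("pics/"+f,im[:,:,::-1]); return im
E
python3 - <<'E'
from h import *
q=bot.state(); p=eyes.camera_params("wrist"); R=Rn.from_rotvec(p["rvec"]).as_matrix()
c=-R.T@p["tvec"]; M=Rn.from_euler('xyz',q["ee_rot"],degrees=True).as_matrix()
print("cam in tool",M.T@(c-q["position"]),"cam z in tool",M.T@R[2])
for f in(1,-1):
  for k,l,e,d in(("R",knob(0),45,-.1),("R",knob(0),45,-.006),("R",knob(1.5),45,-.006),("L",knob(0),45,-.006),("L",[-.092,-.042,.102],8,-.1),("L",[-.092,-.042,.102],0,0),("R",[-.2,-.042,.13],0,0),("R",[-.092,-.042,.102],0,0)):
    j=planner.inverse_kinematics(*pose(k,l,e,f,d)); print(f,k,np.round(l,3),e,None if j is None else np.round(j,0))
E
```

```text
cam in tool [ 0.08332491  0.00020622 -0.17053668] cam z in tool [-2.94584829e-01 -5.83545841e-04  9.55625155e-01]
1 R [-0.03  0.    0.23] 45 [ -17.    2.  114.   26.   22. -124.]
1 R [-0.03  0.    0.23] 45 [ -15.   12.  113.   38.   13. -135.]
1 R [-0.13   0.     0.137] 45 [-18.  13. 132. 129.  13. 130.]
1 L [-0.03  0.    0.23] 45 [ 24.  14. 111. -55.  23. -17.]
1 L [-0.092 -0.042  0.102] 8 None
1 L [-0.092 -0.042  0.102] 0 [ 30.  54. 145. 215. 106. 101.]
1 R [-0.2   -0.042  0.13 ] 0 None
1 R [-0.092 -0.042  0.102] 0 [-28.  54. 145. 155. 108.  82.]
-1 R [-0.03  0.    0.23] 45 [-17.   2. 114.  26.  22.  56.]
-1 R [-0.03  0.    0.23] 45 [-15.  12. 113.  38.  13.  45.]
-1 R [-0.13   0.     0.137] 45 [-18.  13. 132. 129.  13. -50.]
-1 L [-0.03  0.    0.23] 45 None
-1 L [-0.092 -0.042  0.102] 8 None
-1 L [-0.092 -0.042  0.102] 0 [ 30.  54. 145. 215. 106. -79.]
-1 R [-0.2   -0.042  0.13 ] 0 None
-1 R [-0.092 -0.042  0.102] 0 [-28.  54. 145. 155. 108. -98.]<stdin>:7: UserWarning: Gimbal lock detected. Setting third angle to zero since it is not possible to uniquely determine all angles.
```

```bash
cat >> h.py <<'E'
def srot(k,tilt,flip=1):  # side grasp: closing axis along post x, tool points down and to the left (+y), tilt deg from vertical
    t=POST[k][2]; a=np.radians(tilt); X=np.array([np.cos(t),np.sin(t),0]); Y=np.array([-np.sin(t),np.cos(t),0])
    z=np.sin(a)*Y-np.cos(a)*np.array([0,0,1]); y=flip*X
    return Rn.from_matrix(np.c_[np.cross(y,z),y,z]).as_euler('xyz',degrees=True),z
def spose(k,l,tilt,flip=1,d=0.):
    r,z=srot(k,tilt,flip); return W(k,l)+z*(G+d),r
E
python3 - <<'E'
from h import *
for f in(1,-1):
  for k,l,e,d in(("R",knob(0),62,-.1),("R",knob(0),62,-.006),("R",knob(.8),62,-.006),("R",knob(1.5),62,-.006),("L",knob(1.5),62,-.1),("L",knob(1.5),62,-.006),("L",knob(0),62,-.006)):
    j=planner.inverse_kinematics(*pose(k,l,e,f,d)); print(f,k,np.round(l,3),e,None if j is None else np.round(j,0))
for f in(1,-1):
 for t in(30,40):
  for k,l,d in(("L",[-.092,-.048,.103],-.12),("L",[-.092,-.048,.103],0),("L",[-.2,-.048,.123],0),("R",[-.2,-.048,.123],0),("R",[-.092,-.048,.123],0),("R",[-.092,-.048,.103],-.12)):
    j=planner.inverse_kinematics(*spose(k,l,t,f,d)); print(f,k,np.round(l,3),t,None if j is None else np.round(j,0))
E
```

```text
1 R [-0.03  0.    0.23] 62 [ -14.    8.   96.    7.   48. -104.]
1 R [-0.03  0.    0.23] 62 [ -13.   15.   99.    7.   38. -104.]
1 R [-0.102  0.     0.2  ] 62 [ -15.   11.  110.   10.   32. -108.]
1 R [-0.13   0.     0.137] 62 [ -15.   13.  119.   15.   22. -115.]
1 L [-0.13   0.     0.137] 62 [ 28.   6. 113. -23.  39. -43.]
1 L [-0.13   0.     0.137] 62 [ 25.  15. 116. -29.  28. -37.]
1 L [-0.03  0.    0.23] 62 [ 20.  16.  98. -17.  41. -56.]
-1 R [-0.03  0.    0.23] 62 [-14.   8.  96.   7.  48.  76.]
-1 R [-0.03  0.    0.23] 62 [-13.  15.  99.   7.  38.  76.]
-1 R [-0.102  0.     0.2  ] 62 [-15.  11. 110.  10.  32.  72.]
-1 R [-0.13   0.     0.137] 62 [-15.  13. 119.  15.  22.  65.]
-1 L [-0.13   0.     0.137] 62 [ 28.   6. 113. -23.  39. 137.]
-1 L [-0.13   0.     0.137] 62 [ 25.  15. 116. -29.  28. 143.]
-1 L [-0.03  0.    0.23] 62 [ 20.  16.  98. -17.  41. 124.]
1 L [-0.092 -0.048  0.103] 30 [ -9.  22.  95.  32.  70. -18.]
1 L [-0.092 -0.048  0.103] 30 [ -3.  28. 102.  37.  56. -22.]
1 L [-0.2   -0.048  0.123] 30 [ -3.  18. 115.  39.  53. -25.]
1 R [-0.2   -0.048  0.123] 30 [-3
[... 472 characters left out ...]
92 -0.048  0.103] 40 [-38.  37.  75.  32.  93. -40.]
-1 L [-0.092 -0.048  0.103] 30 None
-1 L [-0.092 -0.048  0.103] 30 None
-1 L [-0.2   -0.048  0.123] 30 None
-1 R [-0.2   -0.048  0.123] 30 [-34.  26. 101.  27.  71. 136.]
-1 R [-0.092 -0.048  0.123] 30 [-29.  34.  87.  28.  75. 143.]
-1 R [-0.092 -0.048  0.103] 30 [-34.  32.  77.  26.  87. 145.]
-1 L [-0.092 -0.048  0.103] 40 None
-1 L [-0.092 -0.048  0.103] 40 [ -7.  30. 104.  48.  60. 146.]
-1 L [-0.2   -0.048  0.123] 40 [ -8.  21. 117.  50.  57. 142.]
-1 R [-0.2   -0.048  0.123] 40 [-38.  30. 100.  33.  78. 130.]
-1 R [-0.092 -0.048  0.123] 40 [-33.  37.  86.  35.  81. 138.]
-1 R [-0.092 -0.048  0.103] 40 [-38.  37.  75.  32.  93. 140.]
```

Run:
```python
from h import *
bot.move_to(*pose("R",knob(0)+[-.03,0,.03],62,1,-.12)); effector.gripper_to(.05)
rep("pre")
p=eyes.camera_params("wrist"); snap("wrist","w1.png")
pr=lambda X:cv2.projectPoints(np.atleast_2d(X),p["rvec"],p["tvec"],p["K"],None)[0][:,0].round(1)
print("knob",pr(W("R",knob(0))), "knob front",pr(W("R",knob(0)+[-.013,0,0])),"topcorners",pr(np.array([W("R",(0,.05,.36)),W("R",(0,-.05,.36)),W("R",(-.03,.055,.016)),W("R",(-.03,-.055,.016))])))
```

```text
pre t 3.06 p [ 0.5884 -0.1138  0.3494] F [-0.1  0.3  0.8] w 0.0502
knob [[279.5 207.5]] knob front [[279.5 197.3]] topcorners [[348.9 364.3]
 [210.6 364.4]
 [320.1  94.4]
 [238.3  94.5]]
```

View pics/w1.png

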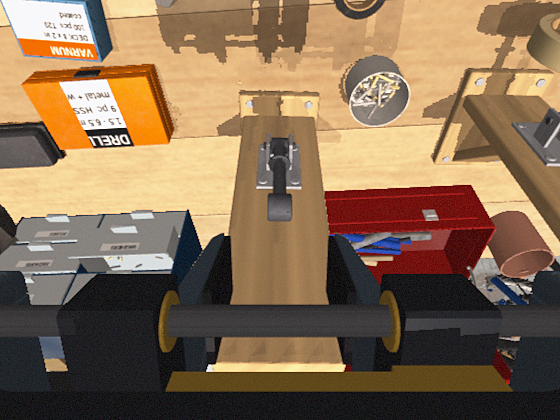

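The wrist view puts the knob at (280,207) and the foot corners at (239,93) and (319,95). The fit predicted these to within about 1 px, so I'll go ahead with the swing.

Run:
```python
from h import *
D=-.006
bot.line_to(*pose("R",knob(0),62,1,-.06))
print(bot.line_to(*pose("R",knob(0),62,1,D),v=.08,threshold=8)); rep("at")
effector.gripper_to(.015); rep("grip")
for a in np.linspace(0,1.52,9)[1:]:
    bot.line_to(*pose("R",knob(a),62,1,D),v=.08); 
    if a>.7: rep(f"{a:.2f}")
bot.pause(.3)
snap("side","s2.png")
im=cv2.imread("pics/s2.png")[100:300,180:330]; cv2.imwrite("pics/s2.png",cv2.resize(im,None,fx=3,fy=3))
rep("end")
```

```text
False
at t 4.76 p [ 0.672  -0.1191  0.2189] F [0.2 0.6 0.3] w 0.0498
grip t 5.3 p [ 0.6717 -0.1189  0.2191] F [0.  1.1 1.6] w 0.0218
0.76 t 6.83 p [ 0.6031 -0.1136  0.1918] F [-0.8  7.9  3.7] w 0.0217
0.95 t 7.22 p [ 0.5901 -0.1125  0.1771] F [-2.2  8.3  3.1] w 0.0218
1.14 t 7.6 p [ 0.5802 -0.1117  0.16  ] F [-1.1  9.6  1.7] w 0.0219
1.33 t 7.98 p [ 0.5737 -0.1112  0.1416] F [-0.1  9.7  0.2] w 0.0219
1.52 t 8.37 p [ 0.5707 -0.111   0.1225] F [ 0.1 10.  -0.3] w 0.0217
end t 8.72 p [ 0.5707 -0.1109  0.1226] F [ 0.6  9.3 -0.7] w 0.0219
```

View pics/s2.png

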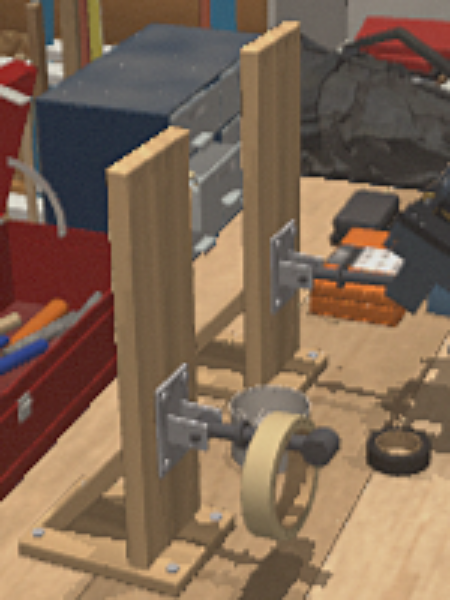

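Both arms are now out, and the right bar at (340,272) is nearly level. I'll press it to its stop, release it, and move to the roll.

Run:
```python
from h import *
p=bot.state()["position"]
print("stop",bot.line_to(p-[0,0,.008],v=.03,threshold=7)); rep("pressed")
effector.gripper_to(.05)
l=W("R",[0,0,0]); r,z=rot("R",62)
bot.line_to(bot.state()["position"]-z*.12); rep("clear")
bot.move_to(*spose("L",[-.12,-.048,.16],40,1,-.12))
rep("pre")
p=eyes.camera_params("wrist"); snap("wrist","w2.png")
pr=lambda X:cv2.projectPoints(np.atleast_2d(X),p["rvec"],p["tvec"],p["K"],None)[0][:,0].round(1)
th=np.linspace(0,2*np.pi,13)[:-1]
print("knob",pr(W("L",knob(1.5))),"hinge",pr(W("L",(-.03,0,.13))))
print("foot",pr(np.array([W("L",(-.03,.055,.016)),W("L",(-.03,-.055,.016))])))
print("outer rim robot face",pr(np.array([W("L",(-.104,.05*np.cos(a),.1033+.05*np.sin(a))) for a in th])).tolist())
```

```text
stop True
pressed t 8.93 p [ 0.5706 -0.1107  0.121 ] F [1.  1.2 0.4] w 0.0222
clear t 10.48 p [ 0.5135 -0.1066  0.2258] F [-0.3 -0.2  0.1] w 0.0499
pre t 11.82 p [0.5559 0.0774 0.237 ] F [-0.4  0.  -0.4] w 0.0502
knob [[269.  167.6]] hinge [[376.5 171.3]]
foot [[349.5 176.2]
 [356.8 260.1]]
outer rim robot face [[294.7, 141.7], [295.9, 133.2], [297.2, 138.5], [298.1, 158.5], [298.3, 187.7], [297.7, 215.4], [296.6, 231.7], [295.3, 233.4], [294.3, 222.8], [293.7, 204.1], [293.6, 181.6], [293.9, 159.3]]
```

View pics/w2.png

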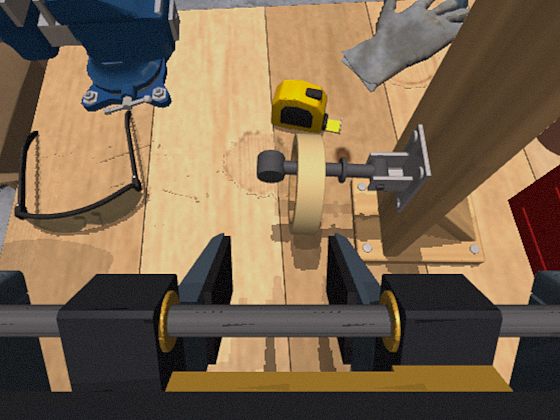

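Predicted and observed positions agree: the knob is at (270,166), and the roll rim spans v 133–234. The roll sits about 3 mm nearer the robot than nominal. I'll grip it across its faces, lift, and withdraw.

Run:
```python
from h import *
g=np.array([-.094,-.048,.1033])
bot.line_to(*spose("L",g,40,1,-.12)); 
print(bot.line_to(*spose("L",g,40,1,0),v=.12,threshold=6)); rep("at")
effector.gripper_to(.012); rep("grip")
if bot.state()["grip_width"]<.02: raise SystemExit("missed")
print(bot.line_to(*spose("L",g+[0,0,.022],40),v=.06,threshold=15)); rep("lifted")
print(bot.line_to(*spose("L",g+[-.12,0,.022],40),v=.08,threshold=8)); rep("out")
p=eyes.camera_params("wrist"); w=snap("wrist","w3.png"); s=snap("side","s3.png")
a=cv2.resize(w[60:300,180:420],(480,480)); b=cv2.resize(s[140:300,220:380],(480,480))
a=cv2.resize(a,(400,400));b=cv2.resize(b,(400,400))
cv2.imwrite("pics/c3.png",np.hstack([a,b])[:,:,::-1])
```

```text
False
at t 13.58 p [0.5877 0.1524 0.0895] F [ 0.7 -0.5  0.5] w 0.0498
grip t 14.1 p [0.5875 0.1527 0.0892] F [-0.  -0.3  1.1] w 0.0241
False
lifted t 14.62 p [0.5872 0.1527 0.1112] F [ 0.4  0.4 -1.7] w 0.0241
False
out t 16.27 p [0.468  0.1607 0.1109] F [-0.8 -0.1 -1. ] w 0.024
```

View pics/c3.png

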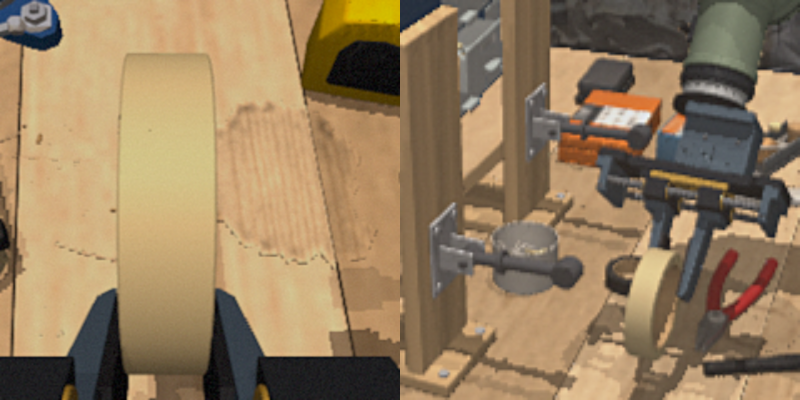

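The roll is held upright between the fingers and clear of the old knob (567,271). The new arm's bar, from (550,125) to (640,137), slopes the same as the old one, so it is down. Next I transfer the roll and hang it.

Run:
```python
from h import *
c=eyes.camera_params("side")
print("R knob side px",cv2.projectPoints(W("R",knob(1.5))[None],c["rvec"],c["tvec"],c["K"],None)[0].ravel().round(1),"obs 316 194.8")
g=np.array([-.092,-.048,.1033])
bot.line_to(*spose("R",g+[-.122,0,.022],40),v=.2); rep("front")
print(bot.line_to(*spose("R",g+[-.0,0,.022],40),v=.07,threshold=6)); rep("in")
```

```text
R knob side px [315.8 194.6] obs 316 194.8
front t 18.03 p [ 0.4795 -0.142   0.111 ] F [-0.6 -0.2 -1.8] w 0.0241
False
in t 19.93 p [ 0.6013 -0.1507  0.111 ] F [-0.3 -0.7 -0.5] w 0.0237
```

Run:
```python
from h import *
g=np.array([-.092,-.048,.1033])
print(bot.line_to(*spose("R",g-[0,0,.001],40),v=.04,threshold=4)); rep("down")
w=snap("wrist","w4.png"); s=snap("side","s4.png"); t=snap("top","t4.png")
f=lambda i:cv2.resize(i,(400,400),interpolation=cv2.INTER_CUBIC)
cv2.imwrite("pics/c4.png",np.hstack([f(t[140:240,300:400]),f(s[130:250,240:360])])[:,:,::-1])
```

```text
True
down t 20.48 p [ 0.6014 -0.15    0.0885] F [ 0.6 -1.2  3. ] w 0.024
```

View pics/c4.png

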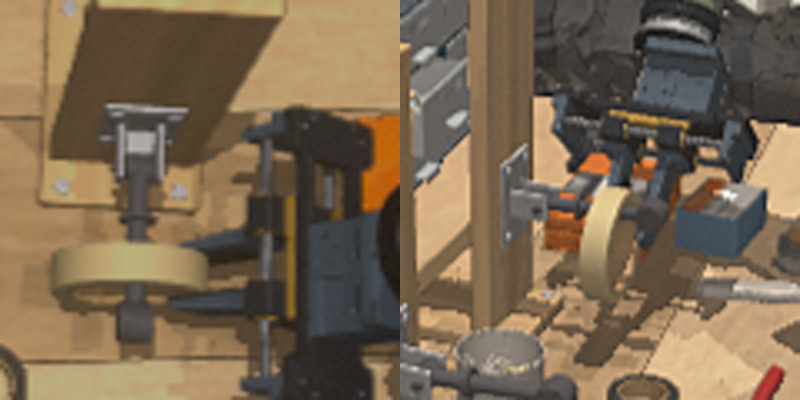

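The roll encircles the bar between the collar (135,218) and the knob (138,320), with about 3 N of contact. I'll release it, back out, and fold the old arm.

Run:
```python
from h import *
g=np.array([-.092,-.048,.1033])
effector.gripper_to(.05); bot.pause(.2); rep("released")
bot.line_to(*spose("R",g,40,1,-.12),v=.1)
bot.line_to(bot.state()["position"]+[-.08,0,.13],v=.2); rep("up")
bot.pause(.5)
D=-.006
bot.move_to(*pose("L",knob(1.5)+[-.0,0,.0],62,1,-.12)); rep("pre")
print(bot.line_to(*pose("L",knob(1.5),62,1,D),v=.1,threshold=8)); rep("at")
effector.gripper_to(.015); rep("grip")
if bot.state()["grip_width"]<.019: raise SystemExit("missed")
for a in np.linspace(1.5,-.02,9)[1:]:
    bot.line_to(*pose("L",knob(a),62,1,D),v=.08); rep(f"{a:.2f}")
```

```text
released t 21.42 p [ 0.6009 -0.1501  0.0879] F [-0.1 -1.1  0. ] w 0.0498
up t 23.68 p [ 0.5165 -0.227   0.3093] F [ 0.4 -0.8 -0.6] w 0.0504
pre t 25.81 p [0.5071 0.1936 0.2266] F [-0.4 -0.5  0.7] w 0.0497
False
at t 27.1 p [0.5601 0.1907 0.1264] F [0.1 0.3 0.6] w 0.0497
grip t 27.64 p [0.5601 0.1922 0.1261] F [-1.9  6.3  0.9] w 0.0219
1.31 t 28.02 p [0.5634 0.1919 0.145 ] F [-1.2  6.   0.6] w 0.022
1.12 t 28.41 p [0.5699 0.1914 0.1626] F [-1.8  5.   0.3] w 0.0214
0.93 t 28.79 p [0.5795 0.1906 0.1785] F [-1.6  5.8 -0.4] w 0.0218
0.74 t 29.18 p [0.5918 0.1897 0.1925] F [-1.6  5.2  0.7] w 0.0217
0.55 t 29.56 p [0.6069 0.1885 0.2042] F [-2.3  4.4  2.3] w 0.0217
0.36 t 29.94 p [0.6243 0.1872 0.2131] F [-2.9  2.9  3.8] w 0.0219
0.17 t 30.32 p [0.6433 0.1857 0.2189] F [-1.6  2.6  5.7] w 0.0217
-0.02 t 30.71 p [0.663  0.1842 0.2211] F [-1.2  1.9  5.5] w 0.0216
```

Run:
```python
from h import *
p=bot.state()["position"]
print("stop",bot.line_to(p+[.006,0,0],v=.02,threshold=8)); rep("pressed")
effector.gripper_to(.05); r,z=rot("L",62)
bot.line_to(bot.state()["position"]-z*.14,v=.15); rep("clear")
bot.move_to([.35,.05,.35],[180,0,0]); bot.pause(.5); rep("away")
s=snap("side","s5.png"); t=snap("top","t5.png")
f=lambda i:cv2.resize(i,(400,400),interpolation=cv2.INTER_CUBIC)
cv2.imwrite("pics/c5.png",np.hstack([f(t[130:250,190:390][:, :]) if 0 else cv2.resize(t[120:260,170:380],(450,300)),cv2.resize(s[120:300,200:380],(350,300))])[:,:,::-1])
```

```text
stop False
pressed t 31.25 p [0.6687 0.1838 0.2211] F [-4.8 -1.   5.1] w 0.022
clear t 32.94 p [0.6033 0.1884 0.3434] F [ 0.2 -0.6 -0.3] w 0.0503
away t 35.73 p [0.35 0.05 0.35] F [0.4 0.  0.1] w 0.0499
```

View pics/c5.png

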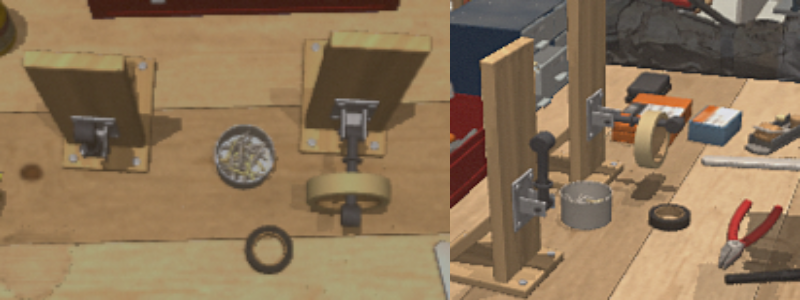

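Run:
```python
from h import *
c=eyes.camera_params("side")
for a in(0,.1,.2): print(a,cv2.projectPoints(W("L",knob(a))[None],c["rvec"],c["tvec"],c["K"],None)[0].ravel().round(1),"obs 247.8 205.8")
s0=cv2.imread("pics/top0.png").astype(int);s1=cv2.imread("pics/t5.png").astype(int)
d=np.abs(s0-s1).sum(2)
print("tin/small/measure/pliers diff",[d[a:b,e:f].mean().round(1) for a,b,e,f in((178,208,268,300),(224,250,283,309),(197,235,145,175),(262,295,252,330))])
```

```text
0 [247.1 205.4] obs 247.8 205.8
0.1 [251.  206.4] obs 247.8 205.8
0.2 [255.  207.7] obs 247.8 205.8
tin/small/measure/pliers diff [np.float64(8.9), np.float64(7.9), np.float64(9.4), np.float64(72.1)]
```

Run:
```python
from h import *
a=cv2.imread("pics/side0.png").astype(int);b=cv2.imread("pics/s5.png").astype(int)
print("pliers side diff",np.abs(a-b).sum(2)[238:282,335:372].mean().round(1))
bot.close_job()
```

```text
pliers side diff 82.7
the job is handed in; nothing more can be done
```

Run:
```python
import cv2
for f0,f1,(v0,v1,u0,u1) in(("side0","s5",(238,282,335,372)),("side0","s3",(238,282,335,372)),("side0","s4",(238,282,335,372))):
    A=cv2.imread(f"pics/{f0}.png");B=cv2.imread(f"pics/{f1}.png")
    m=cv2.minMaxLoc(cv2.matchTemplate(B[v0-15:v1+15,u0-15:u1+15],A[v0:v1,u0:u1],cv2.TM_CCOEFF_NORMED));print(f1,round(m[1],3),m[3][0]-15,m[3][1]-15)
```

```text
s5 0.694 0 0
s3 0.543 0 0
s4 0.925 0 0
```

I moved the roll to the other post and handed the job in at about 36 s on the robot clock. No verdict was reported.

**What I did:**
1. Gripped the right post's folded arm by its knob and swung it down.
2. Gripped the roll across its faces, lifted it off the left arm and hung it on the right one.
3. Folded the emptied left arm up and moved the robot clear of everything.

**What the last checks showed:**
- **Old arm:** the knob was within about 1 px of its predicted position for fully folded, roughly 0.02 rad, against the 0.1 rad limit.
- **New arm and roll:** after the swing, the knob was within 0.2 px of its predicted position for fully down. The final picture shows the roll hanging between collar and knob, let go. I did not measure its position against the seat point.
- **Tin, small roll and tape measure:** unchanged in the top view.

**Checks that disagreed or were unclear:**
- **Pliers:** the before/after brightness comparison was large in both views (72 and 83, against about 9 for the other things), and I handed in before resolving it. Matching the saved side pictures afterwards put the best fit at zero shift. I think the robot's shadow or the robot covering them caused the difference, but the last picture's match score was only 0.69.
- **Stop presses:** neither confirmed contact with its stop. The downward press on the new arm ended on a change in force, probably sideways slip, and the push on the folded arm never reached its 8 N threshold. Both arm angles therefore rest on the pictures.

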